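# Reverse the hub tools for reassembly

### The arm

A 6-joint arm with a two-finger parallel gripper is mounted at the origin on the work surface. World frame = base frame: x ahead of the robot, y to its left, z up, the work surface at z = 0. Lengths are in m, angles in degrees, forces in N, time in s.
With the tool pointing down it reaches from about 0.4 to 0.825 m from the base axis. Payload 7 kg.
Tool frame: the origin (TCP) lies between the finger pads; the fingertips stand 19 mm ahead of it and the grasp point (between the pads) is the TCP (r.tip_extent is the distance from the TCP to the fingertips, in m); z points along the fingers, y is the direction in which the jaws open and shut (so a half turn about z gives the same grasp; the last joint's range is limited). The gripper opens to 88 mm and grips with 3 to 60 N. Pads are 19 mm wide; open, the fingers measure 130 mm over their backs; the gripper's body (78 mm by 193 mm) begins 47 mm behind the grasp point.
Start: joints at [-56.03, 20.546, 0.682, 0, -70.136, -16.507], TCP at [0.203, -0.644, 0.246] pointing down, gripper open.
Joint ranges: [-176.03, 176.03], [-82.01, 121.73], [-58.28, 71.71], [-173.87, 95.51], [-174.79, -0.11], [-173.66, 173.66]. Speed limits (degrees/s): [136.94, 136.94, 172.46, 180, 180, 180].

### API

Orientations are given as [roll, pitch, yaw] about the fixed x, y, z axes, in that order (R = Rz(yaw) Ry(pitch) Rx(roll)).
In Python, from plant import r, capture, workorder, spotter gives the robot as it stands.
- The arm moves only by the tool step_arm, never from a script. Its argument "motion" is a list of rows, each a list of 5 numbers: the finger opening in m, from 0 to 0.0876, then the shift along the tool's x, y, z in m, then the turn about the tool's z in rad. In form: [[grip, dx, dy, dz, roll], ...]. A call has 1 to 5 rows; each row is the pose to reach, as a shift and turn from the pose commanded when the call began, along the tool's axes at that moment; what a row does not reach only later rows make up. A row lasts 1/8 s, in which the tool goes at most 62.5 mm and 10.7 degrees, less where a joint would pass 70% of its speed; a pose out of reach is approached as far as the arm can. A call with a gripper value outside its range is refused whole. The fingers move at their own pace and stop on an object; "newtons" is the grip in N (left out, the last holds). Time passes only in rows, so rows that repeat a pose let the fingers close. It gives the time, the measured TCP pose, the force and the opening at its end, in the units of the state.
- r.get_state(): the state, without advancing time (a new reading comes with each control period).
- capture(name): name is "scene" or "top" or "wrist"; returns a dict with "image" (400x640x3 uint8, red, green, blue), "z_map" (400x640 float32, m along the optical axis (not along the pixel's ray), 0 where there is no reading), "fx", "fy", "cx", "cy" (pixels), "pose" (4x4, takes a point from camera to world coordinates). Camera axes: x right, y down, z forward; pixel columns grow to the right and rows downward; lengths in m; the calibration is good to about 2 mm. The wrist camera is an equidistant fisheye: a pixel r from the principal point sees the ray r / f radians off the axis. A picture is of the moment at which its call begins.
- workorder.close_job(): hands the job in, once; it reports no verdict.
Trained networks look in the newest picture that a camera, given by its name, has taken for a name from the list of things; names that differ only in an ending like _2 or _b are one class to them, and where a whole thing is asked for, a point or a joint stands for the part that bears it (a point fixed in the world has none). Each returns a list of dicts, best first, with "p" (0 to 1); they miss things now and then, are a little off and sometimes report something else, mostly with a low value. They report only what shows in the picture. A call takes as long as a camera call. They do not tell look-alikes from the thing itself.
- spotter.regions_of(camera, label): "mask" (400x640 bool, what is visible of it).
- spotter.tip_of(camera, label): "location" ([x, y, z] in m, in world coordinates, good to about 4 mm: a listed point, or the origin of a listed thing).
The state is a dict: "time_s": time; "joints": joint angles; "qd": joint speeds; "joint_torque": joint torques, N m; "tcp_pos": TCP position; "eef_rot": TCP orientation; "contact_force": force on the tool from outside, world axes, zero at the start; "moment": the same for the moment, N m; "gripper_width": finger opening in m.
Only numpy, scipy, OpenCV 4.12 (cv2) and the standard library are available. Lean on these libraries where they do the work, as an engineer would, in place of code of your own. Each camera call takes 0.05 s, during which the arm holds its last target.

### The job

The four hub tools stand in the wooden rack in the order they were used to strip the wheel hub; set them up for reassembly by moving all four to the empty aluminium rack in the reverse order: the tool next to the carrying loop of the wooden rack goes into the bay farthest from the loop of the aluminium rack, the second from the loop goes second from the far end, and so on. Stand each tool upright in the middle of its bay, on the rubber pad, setting it down gently rather than dropping it.

Things in the scene. Friction and masses are not known exactly. Their poses are not given: they have to be found in the camera images.
- rack_full: Fixed light wooden rack, left or right on the bench, holding the four tools at the start. 80 mm deep (x), 276 long (y). Origin on the bench under its middle; +y runs along the row to the end with the dark carrying loop (28 mm past the end). Deck 40 mm above the bench; bay centres at x = 0, y = -102, -34, 34, 102 mm; 3 mm fins beside the bays rise 14 mm above the deck; front and back open. 
- rack_empty: Fixed aluminium rack, empty at the start. 80 mm deep (x), 276 long (y). Origin on the bench under its middle; +y runs along the row to the end with the dark carrying loop (28 mm past the end). Deck 40 mm above the bench; bay centres at x = 0, y = -102, -34, 34, 102 mm; 3 mm fins beside the bays rise 14 mm above the deck; front and back open. Each bay has a black rubber disc, 52 mm across, its top 43 mm above the bench.
- pad_slim: Fixed black rubber disc, 52 mm across, 3 mm thick, on the full rack's deck in one of its bays, under the slim tool at the start; it stays there and so marks where that tool stood. Origin at the centre of its underside.
- pad_broad: Fixed black rubber disc, 52 mm across, 3 mm thick, on the full rack's deck in one of its bays, under the broad tool at the start; it stays there and so marks where that tool stood. Origin at the centre of its underside.
- pad_hex: Fixed black rubber disc, 52 mm across, 3 mm thick, on the full rack's deck in one of its bays, under the hexagonal tool at the start; it stays there and so marks where that tool stood. Origin at the centre of its underside.
- pad_tee: Fixed black rubber disc, 52 mm across, 3 mm thick, on the full rack's deck in one of its bays, under the T-handled tool at the start; it stays there and so marks where that tool stood. Origin at the centre of its underside.
- tool_slim: Slim tall steel socket: plain upright cylinder 24 mm across, 78 mm high, about 0.15 kg. Stands upright on its pad, at most 6 mm off centre; origin at the centre of its underside; its x is within 0.3 rad of the rack's x.
- tool_broad: Broad low steel cup socket with notched rim: cylinder 46 mm across, 52 mm high, about 0.28 kg. Stands upright on its pad, at most 6 mm off centre; origin at the centre of its underside; its x is within 0.3 rad of the rack's x.
- tool_hex: Steel lockring tool: hexagonal body 32 mm across flats, 46 mm high, with a thin guide pin 10 mm across on top, up to 64 mm; about 0.2 kg. One pair of flats faces its +x and -x. Stands upright on its pad, at most 6 mm off centre; origin at the centre of its underside; its x is within 0.3 rad of the rack's x.
- tool_tee: Steel puller with a T-handle: round foot 36 mm across and 8 mm high, stem 18 mm across, and a crossbar on top running along its y, 54 mm long, 12 mm thick (x), from 55 to 69 mm above the foot's underside; about 0.2 kg. Stands upright on its pad, at most 6 mm off centre; origin at the centre of its underside; its x is within 0.3 rad of the rack's x.
There are look-alikes about, which are no part of the job. Leave any red look-alike of the tool_tee alone.

How it is judged (in metres and radians):
At the end, for the whole second after the job is handed in: Each tool stands upright (within 0.12 rad) and at rest on a pad of the aluminium rack, in the bay at -y if its own pad lies at y in the wooden rack's frame, within 14 mm of the bay's centre along the row and 16 mm across it, underside 43 +- 6 mm above the bench (((y of pad_slim in the frame of rack_full between -0.122 and -0.082 m and y of tool_slim in the frame of rack_empty between 0.088 and 0.116 m) or (y of pad_slim in the frame of rack_full between -0.054 and -0.014 m and y of tool_slim in the frame of rack_empty between 0.02 and 0.048 m) or (y of pad_slim in the frame of rack_full between 0.014 and 0.054 m and y of tool_slim in the frame of rack_empty between -0.048 and -0.02 m) or (y of pad_slim in the frame of rack_full between 0.082 and 0.122 m and y of tool_slim in the frame of rack_empty between -0.116 and -0.088 m)) and x of tool_slim in the frame of rack_empty between -0.016 and 0.016 m and z of tool_slim in the frame of rack_empty between 0.037 and 0.049 m and angle between each of tool_slim, tool_broad, tool_hex, tool_tee's own z axis and vertical below 0.12 rad and linear speed of each of tool_slim, tool_broad, tool_hex, tool_tee below 0.02 m/s and angular speed of each of tool_slim, tool_broad, tool_hex, tool_tee below 0.2 rad/s and ((y of pad_broad in the frame of rack_full between -0.122 and -0.082 m and y of tool_broad in the frame of rack_empty between 0.088 and 0.116 m) or (y of pad_broad in the frame of rack_full between -0.054 and -0.014 m and y of tool_broad in the frame of rack_empty between 0.02 and 0.048 m) or (y of pad_broad in the frame of rack_full between 0.014 and 0.054 m and y of tool_broad in the frame of rack_empty between -0.048 and -0.02 m) or (y of pad_broad in the frame of rack_full between 0.082 and 0.122 m and y of tool_broad in the frame of rack_empty between -0.116 and -0.088 m)) and x of tool_broad in the frame of rack_empty between -0.016 and 0.016 m and z of tool_broad in the frame of rack_empty between 0.037 and 0.049 m and ((y of pad_hex in the frame of rack_full between -0.122 and -0.082 m and y of tool_hex in the frame of rack_empty between 0.088 and 0.116 m) or (y of pad_hex in the frame of rack_full between -0.054 and -0.014 m and y of tool_hex in the frame of rack_empty between 0.02 and 0.048 m) or (y of pad_hex in the frame of rack_full between 0.014 and 0.054 m and y of tool_hex in the frame of rack_empty between -0.048 and -0.02 m) or (y of pad_hex in the frame of rack_full between 0.082 and 0.122 m and y of tool_hex in the frame of rack_empty between -0.116 and -0.088 m)) and x of tool_hex in the frame of rack_empty between -0.016 and 0.016 m and z of tool_hex in the frame of rack_empty between 0.037 and 0.049 m and ((y of pad_tee in the frame of rack_full between -0.122 and -0.082 m and y of tool_tee in the frame of rack_empty between 0.088 and 0.116 m) or (y of pad_tee in the frame of rack_full between -0.054 and -0.014 m and y of tool_tee in the frame of rack_empty between 0.02 and 0.048 m) or (y of pad_tee in the frame of rack_full between 0.014 and 0.054 m and y of tool_tee in the frame of rack_empty between -0.048 and -0.02 m) or (y of pad_tee in the frame of rack_full between 0.082 and 0.122 m and y of tool_tee in the frame of rack_empty between -0.116 and -0.088 m)) and x of tool_tee in the frame of rack_empty between -0.016 and 0.016 m and z of tool_tee in the frame of rack_empty between 0.037 and 0.049 m); the robot touches nothing.
It fails at once if the slim tool is dropped or thrown (faster than 0.8 m/s with no finger on it) (contact force between tool_slim and the fingers below 0.01 N and linear speed of tool_slim above 0.8 m/s).
It fails at once if the broad tool is dropped or thrown (faster than 0.8 m/s with no finger on it) (contact force between tool_broad and the fingers below 0.01 N and linear speed of tool_broad above 0.8 m/s).
It fails at once if the hex tool is dropped or thrown (faster than 0.8 m/s with no finger on it) (contact force between tool_hex and the fingers below 0.01 N and linear speed of tool_hex above 0.8 m/s).
It fails at once if the tee tool is dropped or thrown (faster than 0.8 m/s with no finger on it) (contact force between tool_tee and the fingers below 0.01 N and linear speed of tool_tee above 0.8 m/s).
It also fails if it takes over 112 s, if anything falls off the work surface, if the arm or the gripper's body presses on something with over 40 N, if the wrist force passes 120 N, or if a joint passes its speed limit or range.

## Working session

There is one attempt and no reset: what is moved stays moved. The work goes in short steps, Python scripts to look and compute and a tool call to move; the robot and the scene stay as the last step left them, time stands still between calls to the robot, and variables do not carry over. Pictures are saved under pics/ and viewed, and the job is handed in when it is done.

Besides the shell and the picture viewer there is one more tool, called after "Request:" in YAML: its name, and indented under it one key for each argument. step_arm: Moves the arm, as the interface text tells. Its arguments: {"type":"object","properties":{"motion":{"type":"array","items":{"type":"array","items":{"type":"number"}}},"newtons":{"type":"number"}},"required":["motion"]}

```bash
ls; mkdir -p pics
python3 - <<'E'
from plant import r,capture,workorder,spotter
import cv2
for n in("scene","top","wrist"):
    c=capture(n); cv2.imwrite(f"pics/{n}0.png",c["image"][:,:,::-1]); print(n,c["fx"],c["fy"],c["cx"],c["cy"],c["pose"].round(3).tolist())
print(r.get_state())
for l in("tool_slim","tool_broad","tool_hex","tool_tee","rack_full","rack_empty"):
    for cam in("scene","top"):
        print(l,cam,[(d["p"],d["location"]) for d in spotter.tip_of(cam,l)])
E
```

```text
pics
scene 394.73319154261463 394.73319154261463 317.70930241284736 202.46537486263202 [[-0.111, 0.849, -0.517, 0.893], [0.994, 0.099, -0.051, 0.032], [0.008, -0.519, -0.855, 0.741], [0.0, 0.0, 0.0, 1.0]]
top 381.70747202668156 381.70747202668156 325.6533451515599 195.3362067368139 [[-0.024, -0.987, 0.161, 0.33], [-1.0, 0.026, 0.014, -0.019], [-0.018, -0.161, -0.987, 0.842], [0.0, 0.0, 0.0, 1.0]]
wrist 309.70691628693146 309.70691628693146 313.16730081935304 198.43631201624362 [[-0.301, 0.916, 0.264, 0.132], [0.954, 0.288, 0.085, -0.666], [0.002, 0.277, -0.961, 0.384], [0.0, 0.0, 0.0, 1.0]]
{'time_s': 0.15, 'joints': array([-5.60302108e+01,  2.05835233e+01,  6.45265481e-01, -1.39194871e-02,
       -7.01378306e+01, -1.65072922e+01]), 'qd': array([-0.05739677, -0.19527855,  0.22884774,  0.10058131,  0.00442277,
       -0.0069698 ]), 'joint_torque': array([-1.40607157e-03, -5.83275783e+01,  2.93291956e+01,  7.00121149e+00,
        8.79650441e-03, -9.08827769e-05]), 'tcp_pos': array([ 0.20241948, -0.64355671,  0.24481879]), 'eef_rot': array([ 1.79923329e+02, -9.07387015e-03, -1.62542235e
[... 342 characters left out ...]
426])]
tool_broad top [(0.83, [0.4942, 0.314, 0.041]), (0.46, [0.4787, 0.2459, 0.0392]), (0.38, [0.509, -0.2155, -0.0044])]
tool_hex scene [(0.72, [0.4624, 0.1771, 0.0422]), (0.59, [0.4877, 0.3126, 0.0367])]
tool_hex top [(0.83, [0.4629, 0.1776, 0.0419])]
tool_tee scene [(0.95, [0.4413, 0.1112, 0.0454]), (0.95, [0.4274, -0.0142, -0.001]), (0.95, [0.3425, -0.0083, 0.0025])]
tool_tee top [(0.81, [0.4312, -0.0185, 0.0025]), (0.76, [0.4467, 0.1083, 0.0437]), (0.56, [0.3466, -0.0078, -0.0025])]
rack_full scene [(0.71, [0.4683, 0.2127, -0.0023])]
rack_full top [(0.75, [0.4714, 0.2127, -0.0016])]
rack_empty scene [(0.89, [0.5049, -0.2155, 0.0002])]
rack_empty top [(0.71, [0.5082, -0.216, -0.0018])]
```

View pics/scene0.png

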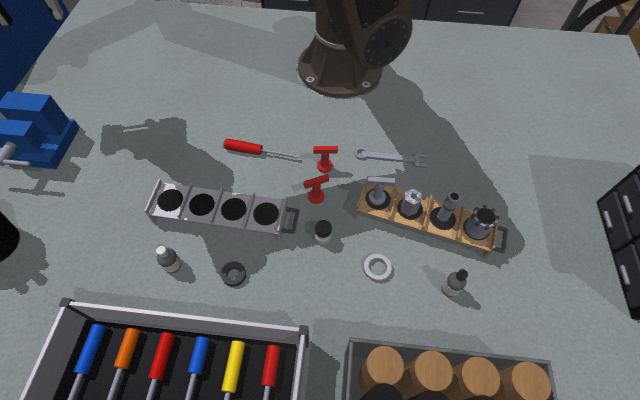

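View pics/top0.png

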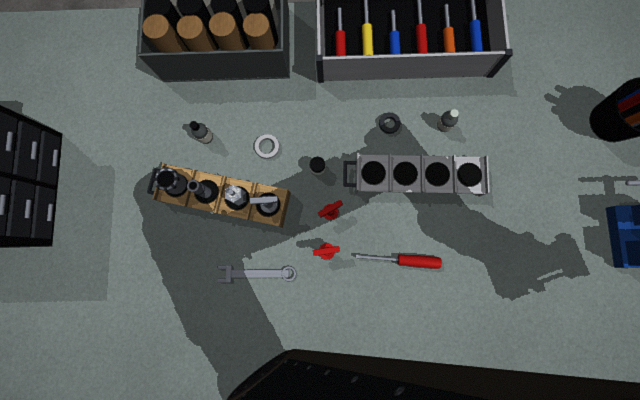

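The scene view shows the wooden rack on the right (390,215) with its loop at the right end (502,240), and the aluminium rack at (225,208) with its loop at the right end (290,218). Counted from the wooden loop, the tools are broad (480,225), slim (447,208), hex (411,207) and tee (377,195).

Possible look-alikes:
- **Tee:** red tees at (325,158) and (317,188), which I'll leave alone.
- **Broad or slim:** the small black cylinder (323,230), the bottles (167,258) and (455,282), and the rings (234,273) and (378,267). All of these stand on the bench, not in the rack.

Next I'll measure the rack yaws and the tool positions.

```bash
cat > h.py <<'E'
from plant import r,capture,workorder,spotter
import numpy as np,cv2
def cloud(c):
    z=c["z_map"];v,u=np.mgrid[:400,:640]
    P=np.stack([(u-c["cx"])/c["fx"]*z,(v-c["cy"])/c["fy"]*z,z],-1)
    P=P@c["pose"][:3,:3].T+c["pose"][:3,3]; P[z==0]=np.nan
    return P
E
python3 - <<'E'
from h import *
out={}
for cam in("scene","top"):
    c=capture(cam);P=cloud(c)
    for l in("rack_full","rack_empty"):
        d=spotter.regions_of(cam,l)[0];m=d["mask"]&(P[...,2]>.034)&(P[...,2]<.060)
        rc=cv2.minAreaRect(P[m][:,:2].astype(np.float32)); print(cam,l,d["p"],rc, m.sum())
    for l in("tool_slim","tool_broad","tool_hex","tool_tee"):
        for d in spotter.regions_of(cam,l):
            Q=P[d["mask"]]
            Q=Q[np.isfinite(Q[:,2])]
            zt=np.percentile(Q[:,2],95); T=Q[Q[:,2]>zt-.006]
            rc=cv2.minAreaRect(T[:,:2].astype(np.float32))
            print(cam,l,d["p"],"top",zt.round(3),T.mean(0).round(4),[np.round(x,4) for x in rc],len(T))
    cv2.imwrite(f"pics/{cam}crop.png",cv2.resize(c["image"][170:265,340:520] if cam=="scene" else c["image"][150:240,140:300],None,fx=4,fy=4,interpolation=cv2.INTER_CUBIC)[:,:,::-1])
    # other things tall
    h=P[(P[...,2]>.05)&(P[...,0]>.3)&(P[...,0]<.75)&(abs(P[...,1])<.45)]
    g={}
    for p in h:
        k=tuple((p[:2]/.05).round().astype(int)); g[k]=max(g.get(k,0),p[2])
    print({(round(k[0]*.05,2),round(k[1]*.05,2)):round(float(v),2) for k,v in sorted(g.items()) })
E
```

```text
scene rack_full 0.91 ((0.4720301926136017, 0.22414901852607727), (0.29743364453315735, 0.08194532990455627), 76.80902862548828) 2245
scene rack_empty 0.75 ((0.5030996799468994, -0.21011173725128174), (0.2863411605358124, 0.08253596723079681), 87.13597106933594) 4743
scene tool_slim 0.63 top 0.122 [0.4762 0.2447 0.1203] [array([0.4753, 0.2457]), array([0.0222, 0.0218]), np.float64(49.9582)] 118
scene tool_broad 0.89 top 0.097 [0.4976 0.3099 0.095 ] [array([0.4965, 0.3102]), array([0.0437, 0.0467]), np.float64(24.619)] 421
scene tool_hex 0.83 top 0.102 [0.4645 0.1753 0.1036] [array([0.4638, 0.1754]), array([0.0089, 0.0084]), np.float64(8.223)] 32
scene tool_tee 0.87 top 0.069 [ 0.4323 -0.0186  0.0676] [array([ 0.4317, -0.0184]), array([0.0135, 0.0529]), np.float64(28.548)] 146
scene tool_tee 0.82 top 0.112 [0.4465 0.1102 0.1107] [array([0.4454, 0.11  ]), array([0.0141, 0.0528]), np.float64(2.3657)] 167
scene tool_tee 0.75 top 0.069 [ 0.3475 -0.0109  0.0673] [array([ 0.348 , -0.0087]), array([0.0141, 0.0503]), np.float64(2.9721)] 119
{(np.float64(0.35), np.float64(-0.05)): 0.07, (np.flo
[... 5630 characters left out ...]
5, (np.float64(0.75), np.float64(-0.4)): 0.11, (np.float64(0.75), np.float64(-0.35)): 0.1, (np.float64(0.75), np.float64(-0.3)): 0.1, (np.float64(0.75), np.float64(-0.25)): 0.1, (np.float64(0.75), np.float64(-0.2)): 0.1, (np.float64(0.75), np.float64(-0.15)): 0.1, (np.float64(0.75), np.float64(-0.1)): 0.1, (np.float64(0.75), np.float64(-0.05)): 0.11, (np.float64(0.75), np.float64(0.0)): 0.11, (np.float64(0.75), np.float64(0.05)): 0.12, (np.float64(0.75), np.float64(0.1)): 0.12, (np.float64(0.75), np.float64(0.15)): 0.12, (np.float64(0.75), np.float64(0.2)): 0.12, (np.float64(0.75), np.float64(0.25)): 0.12, (np.float64(0.75), np.float64(0.3)): 0.12, (np.float64(0.75), np.float64(0.35)): 0.12}
```

View pics/scenecrop.png

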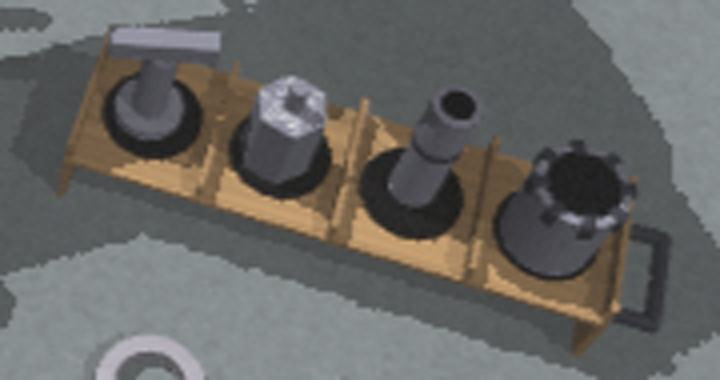

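View pics/topcrop.png

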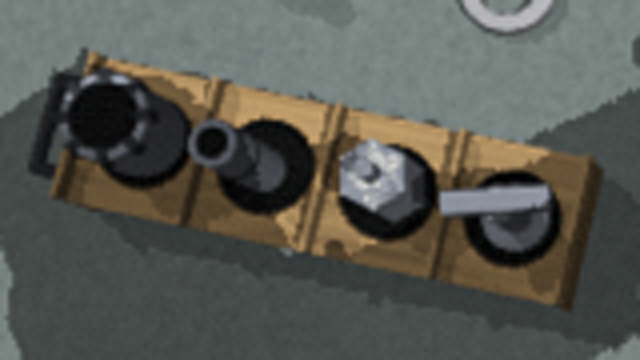

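Run:
```python
from h import *
for cam in("scene","top"):
    c=capture(cam);P=cloud(c);g=c["image"].max(2)
    m=(np.abs(P[...,2]-.043)<.006)&(np.abs(P[...,0]-.503)<.06)&(np.abs(P[...,1]+.213)<.15)&(g<45)
    n,L,s,ce=cv2.connectedComponentsWithStats(m.astype(np.uint8))
    for i in range(1,n):
        if s[i,4]>150:
            Q=P[L==i]; print(cam,s[i,4],Q.mean(0).round(4),cv2.minEnclosingCircle(Q[:,:2].astype(np.float32)))
    print([ (d["p"],d["location"]) for d in spotter.tip_of(cam,"pad_slim")])
    # hex orientation: full top outline
    d=spotter.regions_of(cam,"tool_hex")[0];Q=P[d["mask"]];Q=Q[np.abs(Q[:,2]-.088)<.005]
    H=cv2.convexHull(Q[:,:2].astype(np.float32))[:,0]
    print(cam,"hex",Q.mean(0).round(4),[(a,round(float(np.ptp(Q[:,:2]@[np.cos(np.radians(a)),np.sin(np.radians(a))])),4)) for a in range(-60,60,5)])
```

```text
scene 402 [ 0.4991 -0.3147  0.0423] ((0.49834170937538147, -0.3155709505081177), 0.02640082873404026)
scene 412 [ 0.502  -0.2473  0.0423] ((0.501024067401886, -0.24752065539360046), 0.02635798789560795)
scene 419 [ 0.5053 -0.1797  0.0423] ((0.504668653011322, -0.17896728217601776), 0.02630552463233471)
scene 432 [ 0.5085 -0.1117  0.0425] ((0.5077962279319763, -0.11286114901304245), 0.026347918435931206)
[(0.61, [0.477, 0.2452, 0.0409])]
scene hex [0.4662 0.1749 0.0881] [(-60, 0.035), (-55, 0.0352), (-50, 0.0352), (-45, 0.0349), (-40, 0.0343), (-35, 0.0335), (-30, 0.0326), (-25, 0.0325), (-20, 0.0326), (-15, 0.0334), (-10, 0.034), (-5, 0.0344), (0, 0.0346), (5, 0.0345), (10, 0.0343), (15, 0.0341), (20, 0.0337), (25, 0.033), (30, 0.0323), (35, 0.0319), (40, 0.0322), (45, 0.0325), (50, 0.0327), (55, 0.0327)]
top 439 [ 0.5074 -0.1098  0.0437] ((0.5074549317359924, -0.10957787185907364), 0.025739267468452454)
top 442 [ 0.5043 -0.1776  0.0436] ((0.504187822341919, -0.17752638459205627), 0.025783315300941467)
top 452 [ 0.5009 -0.2453  0.0436] ((0.5014533400535583, -0.24541939795017242), 0.026125609874725342)
top 440 [ 0.4978 -0.313   0.0435] ((0.4971061944961548, -0.3133757710456848), 0.025974808260798454)
[(0.68, [0.4808, 0.2433, 0.036])]
top hex [0.4612 0.1771 0.0895] [(-60, 0.0319), (-55, 0.0318), (-50, 0.0314), (-45, 0.0309), (-40, 0.0307), (-35, 0.0304), (-30, 0.0303), (-25, 0.031), (-20, 0.0318), (-15, 0.0323), (-10, 0.0326), (-5, 0.0327), (0, 0.0325), (5, 0.0327), (10, 0.0327), (15, 0.0325), (20, 0.032), (25, 0.0312), (30, 0.0309), (35, 0.0314), (40, 0.0323), (45, 0.033), (50, 0.0335), (55, 0.0339)]
```

```bash
cat > go.py <<'E'
import sys
from h import *
from scipy.spatial.transform import Rotation as Ro
s=r.get_state();p=np.array(s["tcp_pos"]);R=Ro.from_euler("xyz",s["eef_rot"],degrees=True).as_matrix()
print("t",s["time_s"],"p",p.round(4),s["eef_rot"].round(1),"w",round(s["gripper_width"],4),"j",s["joints"].round(0))
yaw=s["eef_rot"][2]
if len(sys.argv)>1:
  for a in sys.argv[1:]:
    x,y,z,w=map(float,a.split(","))
    d=(R.T@(np.array([x,y,z])-p)); print(a,"->",d.round(4),"roll",round(-np.radians((w-yaw+180)%360-180),3))
E
python3 go.py 0.5,-0.2,0.25,-103.4
```

```text
t 1.75 p [ 0.2025 -0.6439  0.2456] [ 180.     0.  -162.5] w 0.0879 j [-56.  21.   1.  -0. -70. -17.]
0.5,-0.2,0.25,-103.4 -> [-0.4169  0.3341 -0.0044] roll -1.032
```

Request:
step_arm:
  motion:
    - [0.0876, -0.046, 0.037, 0, -0.1]
    - [0.0876, -0.092, 0.074, 0, -0.2]
    - [0.0876, -0.138, 0.11, 0, -0.35]
    - [0.0876, -0.184, 0.147, 0, -0.5]
    - [0.0876, -0.229, 0.184, 0, -0.65]

```text
time_s: 2.38
tcp_pos: [0.3667, -0.398, 0.2459]
eef_rot: [-180.0, 0.0, -125.0]
contact_force: [0.7, -0.2, 0.0]
gripper_width: 0.0874
```

```bash
python3 go.py 0.5,-0.05,0.25,-103.4
```

```text
t 2.375 p [ 0.3667 -0.398   0.2459] [-180.    0. -125.] w 0.0874 j [-27.   8. -16.   0. -66.  -8.]
0.5,-0.05,0.25,-103.4 -> [-0.3616  0.0905 -0.0042] roll -0.377
```

Request:
step_arm:
  motion:
    - [0.0876, -0.058, 0.015, 0, -0.08]
    - [0.0876, -0.116, 0.03, 0, -0.16]
    - [0.0876, -0.174, 0.045, 0, -0.24]
    - [0.0876, -0.232, 0.058, 0, -0.32]
    - [0.0876, -0.29, 0.072, 0, -0.38]

```text
time_s: 3.0
tcp_pos: [0.4751, -0.1194, 0.2461]
eef_rot: [-179.9, 0.0, -103.4]
contact_force: [-0.2, -0.2, -0.2]
gripper_width: 0.0879
```

```bash
python3 go.py 0.4955,0.3115,0.25,-103.4
```

```text
t 3.0 p [ 0.4751 -0.1194  0.2461] [-179.9    0.  -103.4] w 0.0879 j [  9.   3. -22.   0. -65. -22.]
0.4955,0.3115,0.25,-103.4 -> [-0.4239  0.0798 -0.0039] roll 0.0
```

Request:
step_arm:
  motion:
    - [0.0876, -0.058, 0.011, 0, 0]
    - [0.0876, -0.116, 0.022, 0, 0]
    - [0.0876, -0.174, 0.033, 0, 0]
    - [0.0876, -0.232, 0.044, 0, 0]
    - [0.0876, -0.29, 0.055, 0, 0]

```text
time_s: 3.62
tcp_pos: [0.4887, 0.1756, 0.2461]
eef_rot: [-180.0, 0.0, -103.5]
contact_force: [1.4, -0.8, -0.3]
gripper_width: 0.0879
```

```bash
python3 go.py 0.4955,0.3115,0.25,-103.4
python3 - <<'E'
from h import *
c=capture("wrist");cv2.imwrite("pics/w1.png",c["image"][:,:,::-1])
E
```

```text
t 3.625 p [0.4887 0.1756 0.2461] [-180.     0.  -103.5] w 0.0879 j [ 41.   6. -19.   0. -65. -55.]
0.4955,0.3115,0.25,-103.4 -> [-0.1338  0.0251 -0.0039] roll -0.002
```

View pics/w1.png

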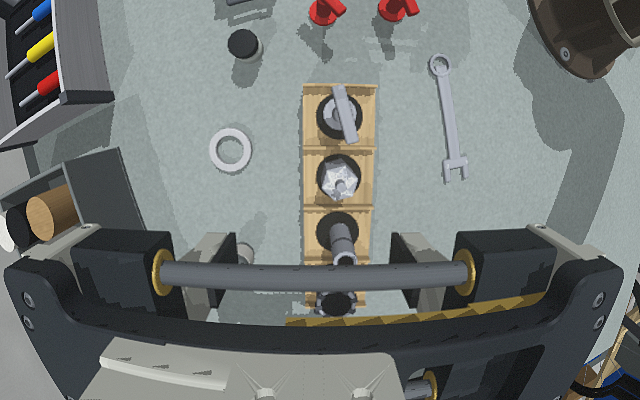

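The wrist view shows the wooden rack lined up with the tool axes: tee (338,115), hex (340,180), slim (342,240), broad (335,303). The jaws straddle the rack, so I'll continue to a point above the broad tool.

Request:
step_arm:
  motion:
    - [0.0876, -0.045, 0.008, 0.0, 0]
    - [0.0876, -0.09, 0.017, 0.02, 0]
    - [0.0876, -0.134, 0.025, 0.05, 0]
    - [0.0876, -0.134, 0.025, 0.08, 0]
    - [0.0876, -0.134, 0.025, 0.1, 0]

```text
time_s: 4.3
tcp_pos: [0.4953, 0.3099, 0.1438]
eef_rot: [179.9, -0.1, -103.5]
contact_force: [-0.2, -0.3, -0.4]
gripper_width: 0.0874
```

```bash
python3 go.py 0.4955,0.3115,0.085,-103.4
python3 - <<'E'
from h import *
c=capture("top");cv2.imwrite("pics/t1.png",cv2.resize(c["image"][100:300,80:330],None,fx=3,fy=3)[:,:,::-1])
E
```

```text
t 4.3 p [0.4953 0.3099 0.1438] [ 1.799e+02 -1.000e-01 -1.035e+02] w 0.0874 j [ 51.  17. -19.  -0. -54. -65.]
0.4955,0.3115,0.085,-103.4 -> [-0.0017  0.0002  0.0588] roll -0.001
```

View pics/t1.png

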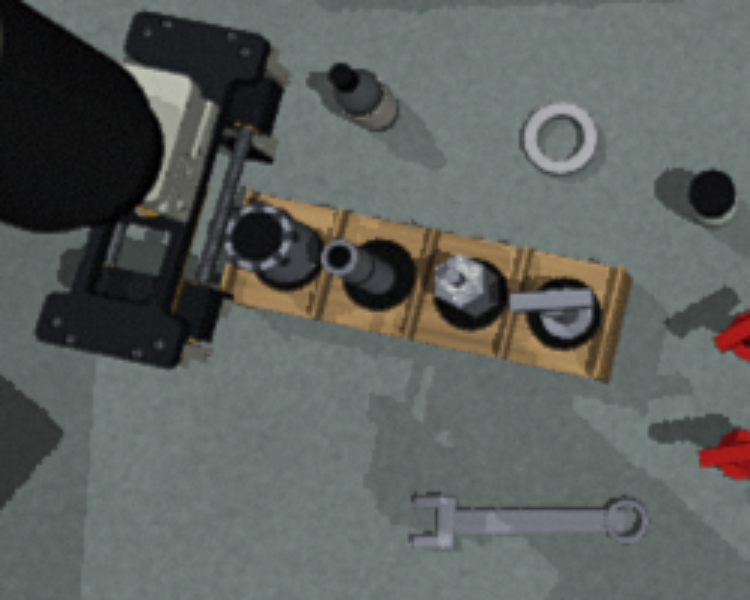

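Request:
step_arm:
  motion:
    - [0.0876, -0.001, 0, 0.015, 0]
    - [0.0876, -0.001, 0, 0.03, 0]
    - [0.0876, -0.001, 0, 0.045, 0]
    - [0.0876, -0.001, 0, 0.058, 0]
    - [0.0876, -0.001, 0, 0.058, 0]

```text
time_s: 4.97
tcp_pos: [0.4957, 0.31, 0.0863]
eef_rot: [179.9, -0.1, -103.5]
contact_force: [-0.7, 0.4, 1.0]
gripper_width: 0.0876
```

```bash
python3 go.py 0.4955,0.3115,0.085,-103.4
python3 - <<'E'
from h import *
c=capture("scene");cv2.imwrite("pics/s1.png",cv2.resize(c["image"][120:320,340:590],None,fx=3,fy=3)[:,:,::-1])
E
```

```text
t 4.975 p [0.4957 0.31   0.0863] [ 1.799e+02 -1.000e-01 -1.035e+02] w 0.0876 j [ 51.  21. -22.  -0. -47. -65.]
0.4955,0.3115,0.085,-103.4 -> [-0.0014  0.0005  0.0013] roll -0.002
```

View pics/s1.png

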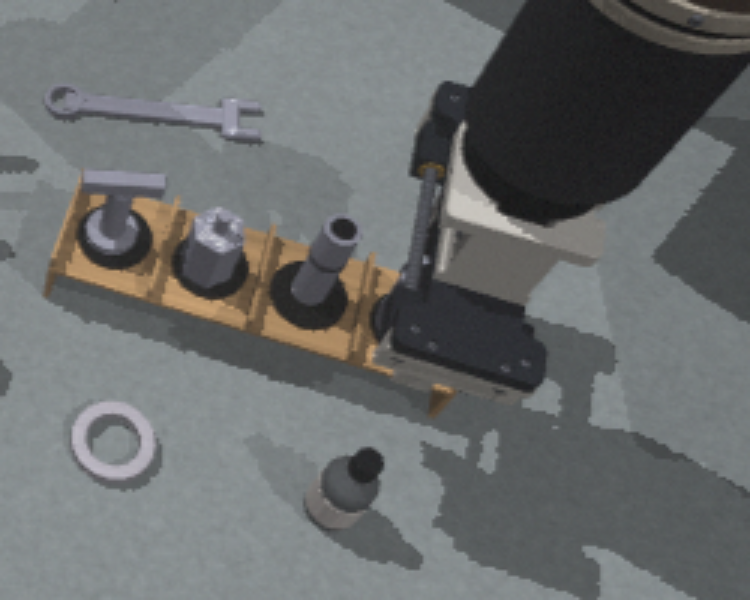

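The gripper sits over the broad bay without touching anything. Closing now.

Request:
step_arm:
  motion:
    - [0.06, -0.001, 0, 0.001, 0]
    - [0.045, -0.001, 0, 0.001, 0]
    - [0.04, -0.001, 0, 0.001, 0]
    - [0.04, -0.001, 0, 0.001, 0]
    - [0.04, -0.001, 0, 0.001, 0]
  newtons: 25

```text
time_s: 5.65
tcp_pos: [0.4963, 0.3116, 0.0867]
eef_rot: [180.0, 0.0, -103.5]
contact_force: [-0.2, 0.3, 1.3]
gripper_width: 0.0453
```

Request:
step_arm:
  motion:
    - [0.04, 0, 0, -0.01, 0]
    - [0.04, 0, 0, -0.03, 0]
    - [0.04, 0, 0, -0.06, 0]
    - [0.04, 0, 0, -0.09, 0]
    - [0.04, 0, 0, -0.12, 0]

```text
time_s: 6.28
tcp_pos: [0.4961, 0.3113, 0.2078]
eef_rot: [180.0, -0.0, -103.5]
contact_force: [0.8, -0.4, -2.3]
gripper_width: 0.0456
```

```bash
python3 go.py 0.5,0,0.22,-98 0.498,-0.314,0.22,-92.8
```

```text
t 6.275 p [0.4961 0.3113 0.2078] [ 180.    -0.  -103.5] w 0.0456 j [ 51.  14. -14.  -0. -62. -65.]
0.5,0,0.22,-98 -> [ 0.3018 -0.0766 -0.0121] roll -0.096
0.498,-0.314,0.22,-92.8 -> [ 0.6075 -0.1481 -0.0121] roll -0.187
```

Request:
step_arm:
  motion:
    - [0.04, 0.03, -0.007, 0, 0]
    - [0.04, 0.08, -0.02, 0, -0.02]
    - [0.04, 0.135, -0.033, 0, -0.05]
    - [0.04, 0.19, -0.046, 0, -0.07]
    - [0.04, 0.245, -0.06, 0, -0.1]

```text
time_s: 6.9
tcp_pos: [0.4961, 0.0567, 0.2062]
eef_rot: [179.9, -0.0, -97.7]
contact_force: [0.7, 0.1, -2.9]
gripper_width: 0.0455
```

```bash
python3 go.py 0.498,-0.314,0.208,-92.8
```

```text
t 6.9 p [0.4961 0.0567 0.2062] [179.9  -0.  -97.7] w 0.0455 j [ 29.   6. -24.  -0. -60. -37.]
0.498,-0.314,0.208,-92.8 -> [ 0.3671 -0.0518 -0.0018] roll -0.086
```

Request:
step_arm:
  motion:
    - [0.04, 0.055, -0.008, 0, -0.02]
    - [0.04, 0.11, -0.016, 0, -0.04]
    - [0.04, 0.165, -0.023, 0, -0.06]
    - [0.04, 0.22, -0.031, 0, -0.08]
    - [0.04, 0.27, -0.038, 0, -0.086]

```text
time_s: 7.52
tcp_pos: [0.4969, -0.2156, 0.2061]
eef_rot: [179.9, 0.0, -92.9]
contact_force: [1.6, 0.7, -3.2]
gripper_width: 0.0459
```

```bash
python3 go.py 0.498,-0.314,0.208,-92.8
```

```text
t 7.525 p [ 0.4969 -0.2156  0.2061] [179.9   0.  -92.9] w 0.0459 j [ -3.  10. -19.  -0. -61.  -0.]
0.498,-0.314,0.208,-92.8 -> [ 0.0982 -0.0061 -0.002 ] roll -0.002
```

Request:
step_arm:
  motion:
    - [0.04, 0.045, -0.003, 0, 0]
    - [0.04, 0.08, -0.005, 0, 0]
    - [0.04, 0.098, -0.006, 0.02, 0]
    - [0.04, 0.098, -0.006, 0.05, 0]
    - [0.04, 0.098, -0.006, 0.08, 0]

```text
time_s: 8.15
tcp_pos: [0.4979, -0.3121, 0.1251]
eef_rot: [179.9, 0.0, -93.0]
contact_force: [0.6, -0.7, -3.3]
gripper_width: 0.0455
```

```bash
python3 go.py 0.498,-0.314,0.087,-92.8
python3 - <<'E'
from h import *
c=capture("scene");cv2.imwrite("pics/s2.png",cv2.resize(c["image"][120:320,80:330],None,fx=3,fy=3)[:,:,::-1])
E
```

```text
t 8.15 p [ 0.4979 -0.3121  0.1251] [179.9   0.  -93. ] w 0.0455 j [-13.  18. -20.  -0. -52.  10.]
0.498,-0.314,0.087,-92.8 -> [ 0.0019 -0.0003  0.0381] roll -0.003
```

View pics/s2.png

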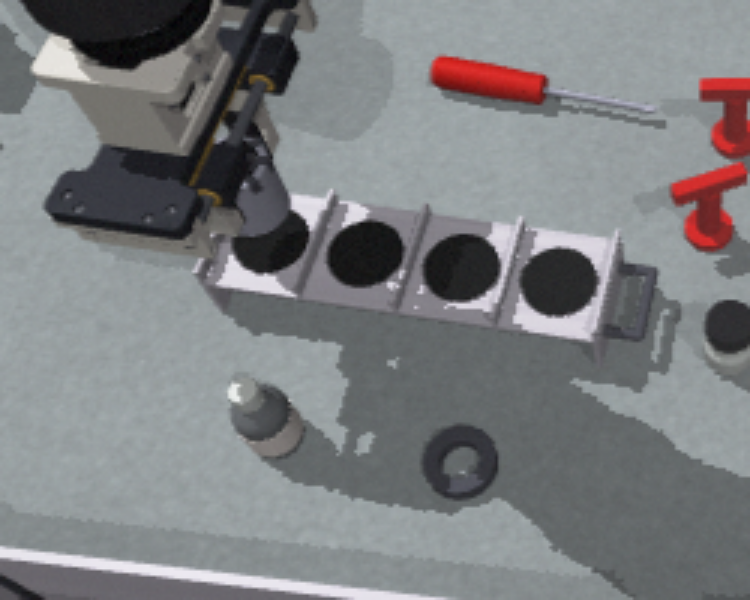

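The broad tool hangs upright over the far bay (crop 265,240). Lowering it gently.

Request:
step_arm:
  motion:
    - [0.04, 0.001, 0, 0.015, 0]
    - [0.04, 0.001, 0, 0.025, 0]
    - [0.04, 0.001, 0, 0.031, 0]
    - [0.04, 0.001, 0, 0.035, 0]
    - [0.04, 0.001, 0, 0.037, 0]

```text
time_s: 8.82
tcp_pos: [0.4997, -0.3125, 0.0898]
eef_rot: [-180.0, -0.0, -92.9]
contact_force: [0.5, 0.5, -3.0]
gripper_width: 0.0456
```

Request:
step_arm:
  motion:
    - [0.04, 0, 0, 0.001, 0]
    - [0.04, 0, 0, 0.002, 0]
    - [0.04, 0, 0, 0.002, 0]

```text
time_s: 9.2
tcp_pos: [0.4995, -0.3125, 0.0876]
eef_rot: [-180.0, -0.0, -92.9]
contact_force: [0.2, -0.8, -3.4]
gripper_width: 0.0458
```

Request:
step_arm:
  motion:
    - [0.04, 0, 0, 0.001, 0]
    - [0.04, 0, 0, 0.0015, 0]
    - [0.04, 0, 0, 0.002, 0]
    - [0.04, 0, 0, 0.002, 0]

```text
time_s: 9.7
tcp_pos: [0.4997, -0.3126, 0.0866]
eef_rot: [-180.0, -0.0, -92.8]
contact_force: [-2.8, 2.8, 7.6]
gripper_width: 0.0454
```

Contact felt: the vertical force went from −3.4 N to +7.6 N. Releasing.

Request:
step_arm:
  motion:
    - [0.05, 0, 0, 0, 0]
    - [0.06, 0, 0, 0, 0]
    - [0.075, 0, 0, 0, 0]
    - [0.0876, 0, 0, 0, 0]
    - [0.0876, 0, 0, 0, 0]

```text
time_s: 10.32
tcp_pos: [0.4995, -0.3125, 0.0855]
eef_rot: [180.0, 0.0, -92.9]
contact_force: [0.3, -0.1, -0.4]
gripper_width: 0.0841
```

Request:
step_arm:
  motion:
    - [0.0876, 0, 0, -0.015, 0]
    - [0.0876, 0, 0, -0.04, 0]
    - [0.0876, 0, 0, -0.08, 0]
    - [0.0876, 0, 0, -0.12, 0]
    - [0.0876, 0, 0, -0.12, 0]

```text
time_s: 10.95
tcp_pos: [0.5014, -0.3134, 0.2106]
eef_rot: [-179.6, -0.1, -92.8]
contact_force: [0.2, 0.5, -1.5]
gripper_width: 0.0876
```

```bash
python3 go.py 0.475,0.247,0.206,-103.4
python3 - <<'E'
from h import *
c=capture("wrist");cv2.imwrite("pics/w2.png",c["image"][:,:,::-1])
E
```

```text
t 10.95 p [ 0.5014 -0.3134  0.2106] [-1.796e+02 -1.000e-01 -9.280e+01] w 0.0876 j [-13.  14. -13.   0. -62.  10.]
0.475,0.247,0.206,-103.4 -> [-0.5584  0.0541  0.0028] roll 0.184
```

View pics/w2.png

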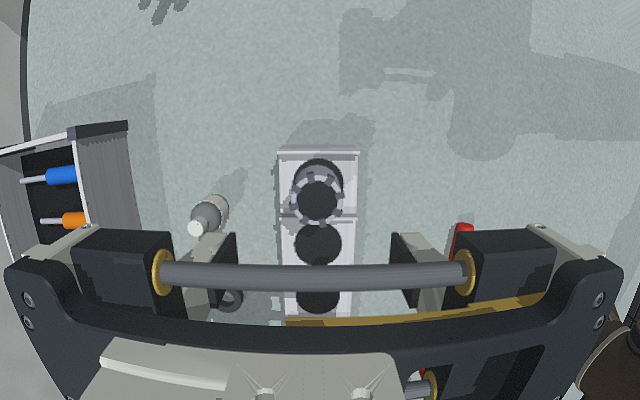

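The broad tool is standing in the end bay (wrist 317,195). Next is the slim tool.

Request:
step_arm:
  motion:
    - [0.0876, -0.055, 0.005, 0, 0.02]
    - [0.0876, -0.115, 0.011, 0, 0.05]
    - [0.0876, -0.175, 0.017, 0, 0.08]
    - [0.0876, -0.235, 0.023, 0, 0.12]
    - [0.0876, -0.295, 0.029, 0, 0.15]

```text
time_s: 11.62
tcp_pos: [0.4845, -0.0147, 0.2054]
eef_rot: [180.0, -0.0, -101.5]
contact_force: [0.9, -0.3, 0.6]
gripper_width: 0.0878
```

```bash
python3 go.py 0.475,0.247,0.206,-103.4
```

```text
t 11.625 p [ 0.4845 -0.0147  0.2054] [ 180.    -0.  -101.5] w 0.0878 j [ 22.   4. -26.  -0. -60. -33.]
0.475,0.247,0.206,-103.4 -> [-0.2546  0.0616 -0.0006] roll 0.033
```

Request:
step_arm:
  motion:
    - [0.0876, -0.055, 0.014, 0, 0.01]
    - [0.0876, -0.11, 0.027, 0, 0.02]
    - [0.0876, -0.165, 0.04, 0, 0.033]
    - [0.0876, -0.215, 0.052, 0, 0.033]
    - [0.0876, -0.2546, 0.0616, 0, 0.033]

```text
time_s: 12.25
tcp_pos: [0.4748, 0.2471, 0.2052]
eef_rot: [180.0, -0.0, -103.3]
contact_force: [-0.4, -0.2, 0.4]
gripper_width: 0.0882
```

Request:
step_arm:
  motion:
    - [0.0876, 0, 0, 0.0, 0]
    - [0.0876, 0, 0, 0.025, 0]
    - [0.0876, 0, 0, 0.05, 0]
    - [0.0876, 0, 0, 0.06, 0]
    - [0.0876, 0, 0, 0.06, 0]

```text
time_s: 12.88
tcp_pos: [0.4753, 0.2446, 0.1452]
eef_rot: [180.0, -0.1, -103.4]
contact_force: [0.6, -0.1, 0.4]
gripper_width: 0.0875
```

```bash
python3 go.py 0.475,0.247,0.09,-103.4;  python3 - <<'E'
from h import *
c=capture("scene");cv2.imwrite("pics/s3.png",cv2.resize(c["image"][120:320,340:590],None,fx=3,fy=3)[:,:,::-1])
E
```

```text
t 12.875 p [0.4753 0.2446 0.1452] [ 1.800e+02 -1.000e-01 -1.034e+02] w 0.0875 j [ 48.  13. -25.   0. -53. -62.]
0.475,0.247,0.09,-103.4 -> [-0.0023  0.0009  0.0552] roll 0.0
```

View pics/s3.png

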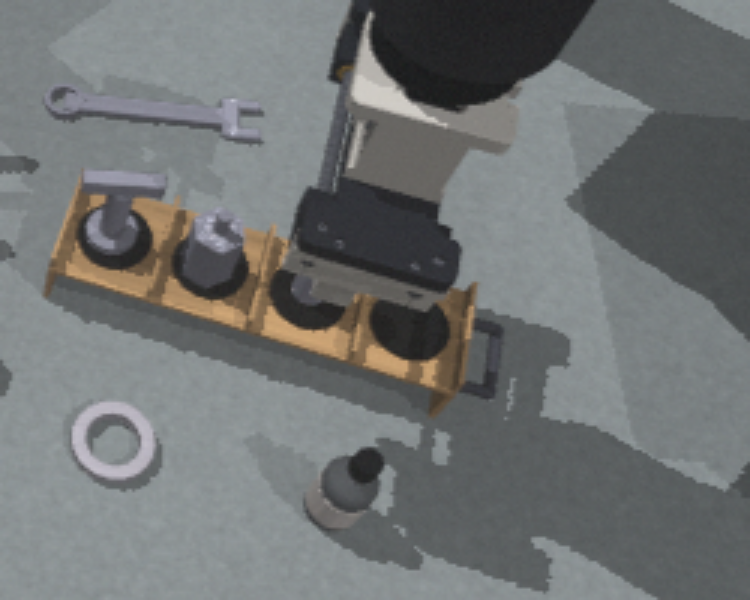

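Request:
step_arm:
  motion:
    - [0.0876, -0.002, 0.001, 0.015, 0]
    - [0.0876, -0.002, 0.001, 0.03, 0]
    - [0.0876, -0.002, 0.001, 0.045, 0]
    - [0.0876, -0.002, 0.001, 0.055, 0]
    - [0.0876, -0.002, 0.001, 0.055, 0]

```text
time_s: 13.55
tcp_pos: [0.4746, 0.2471, 0.0895]
eef_rot: [179.9, -0.1, -103.4]
contact_force: [-0.7, 0.4, -0.0]
gripper_width: 0.0873
```

Request:
step_arm:
  motion:
    - [0.06, 0, 0, 0, 0]
    - [0.035, 0, 0, 0, 0]
    - [0.02, 0, 0, 0, 0]
    - [0.018, 0, 0, 0, 0]
    - [0.018, 0, 0, 0, 0]

```text
time_s: 14.18
tcp_pos: [0.475, 0.2475, 0.0907]
eef_rot: [-180.0, 0.0, -103.4]
contact_force: [-0.1, -0.6, 0.3]
gripper_width: 0.0432
```

Request:
step_arm:
  motion:
    - [0.018, 0, 0, 0, 0]
    - [0.018, 0, 0, 0, 0]
    - [0.018, 0, 0, 0, 0]

```text
time_s: 14.55
tcp_pos: [0.475, 0.2475, 0.0906]
eef_rot: [180.0, -0.0, -103.3]
contact_force: [0.1, -0.1, -0.1]
gripper_width: 0.0238
```

Request:
step_arm:
  motion:
    - [0.018, 0, 0, 0, 0]
    - [0.018, 0, 0, -0.01, 0]
    - [0.018, 0, 0, -0.04, 0]
    - [0.018, 0, 0, -0.08, 0]
    - [0.018, 0, 0, -0.12, 0]

```text
time_s: 15.18
tcp_pos: [0.4748, 0.2473, 0.2122]
eef_rot: [180.0, -0.0, -103.3]
contact_force: [1.1, 0.3, -1.3]
gripper_width: 0.0238
```

```bash
python3 go.py 0.5015,-0.246,0.211,-92.8
python3 - <<'E'
from h import *
c=capture("scene");cv2.imwrite("pics/s4.png",cv2.resize(c["image"][120:320,340:590],None,fx=3,fy=3)[:,:,::-1])
E
```

```text
t 15.175 p [0.4748 0.2473 0.2122] [ 180.    -0.  -103.3] w 0.0238 j [ 49.   9. -20.  -0. -61. -62.]
0.5015,-0.246,0.211,-92.8 -> [ 0.4738 -0.1399  0.0013] roll -0.184
```

View pics/s4.png

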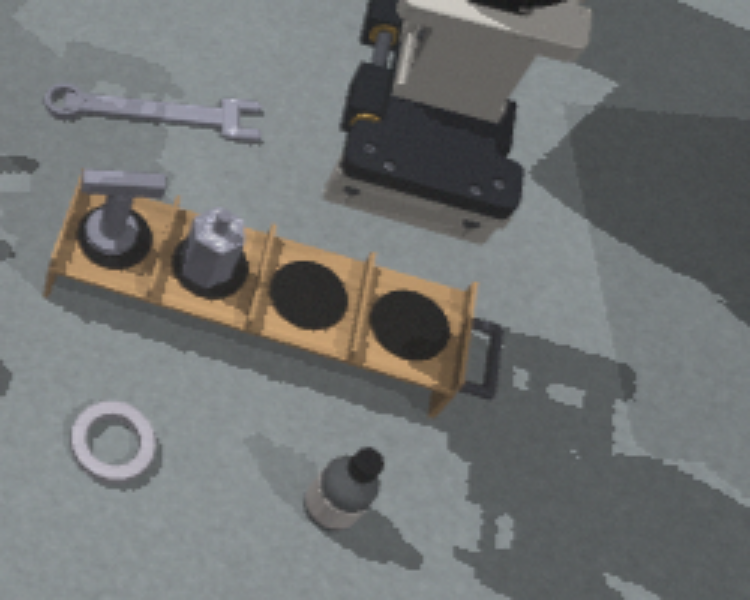

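The slim tool is lifted and its bay is empty (crop 310,295). Transferring it.

Request:
step_arm:
  motion:
    - [0.018, 0.03, -0.009, 0, 0]
    - [0.018, 0.08, -0.024, 0, -0.03]
    - [0.018, 0.135, -0.04, 0, -0.06]
    - [0.018, 0.19, -0.056, 0, -0.09]
    - [0.018, 0.245, -0.072, 0, -0.12]

```text
time_s: 15.85
tcp_pos: [0.4882, -0.0092, 0.2112]
eef_rot: [-180.0, 0.0, -96.4]
contact_force: [0.5, -0.2, -2.1]
gripper_width: 0.0232
```

```bash
python3 go.py 0.5015,-0.246,0.211,-92.8
```

```text
t 15.85 p [ 0.4882 -0.0092  0.2112] [-180.     0.   -96.4] w 0.0232 j [ 22.   4. -25.   0. -60. -28.]
0.5015,-0.246,0.211,-92.8 -> [ 2.339e-01 -3.950e-02  1.000e-04] roll -0.063
```

Request:
step_arm:
  motion:
    - [0.018, 0.055, -0.009, 0, -0.02]
    - [0.018, 0.11, -0.019, 0, -0.04]
    - [0.018, 0.16, -0.027, 0, -0.063]
    - [0.018, 0.205, -0.035, 0, -0.063]
    - [0.018, 0.234, -0.0395, 0, -0.063]

```text
time_s: 16.48
tcp_pos: [0.501, -0.2465, 0.2108]
eef_rot: [180.0, -0.0, -92.9]
contact_force: [-0.1, -0.9, -2.3]
gripper_width: 0.0236
```

Request:
step_arm:
  motion:
    - [0.018, 0, 0, 0, 0]
    - [0.018, 0, 0, 0.025, 0]
    - [0.018, 0, 0, 0.055, 0]
    - [0.018, 0, 0, 0.08, 0]
    - [0.018, 0, 0, 0.09, 0]

```text
time_s: 17.1
tcp_pos: [0.5006, -0.2436, 0.1195]
eef_rot: [179.9, 0.0, -92.8]
contact_force: [-0.4, -0.8, -1.6]
gripper_width: 0.0236
```

```bash
python3 go.py 0.5015,-0.246,0.0906,-92.8
python3 - <<'E'
from h import *
c=capture("scene");cv2.imwrite("pics/s5.png",cv2.resize(c["image"][120:320,80:330],None,fx=3,fy=3)[:,:,::-1])
E
```

```text
t 17.1 p [ 0.5006 -0.2436  0.1195] [179.9   0.  -92.8] w 0.0236 j [ -6.  16. -24.  -0. -50.   3.]
0.5015,-0.246,0.0906,-92.8 -> [ 0.0023 -0.0011  0.0289] roll -0.001
```

View pics/s5.png

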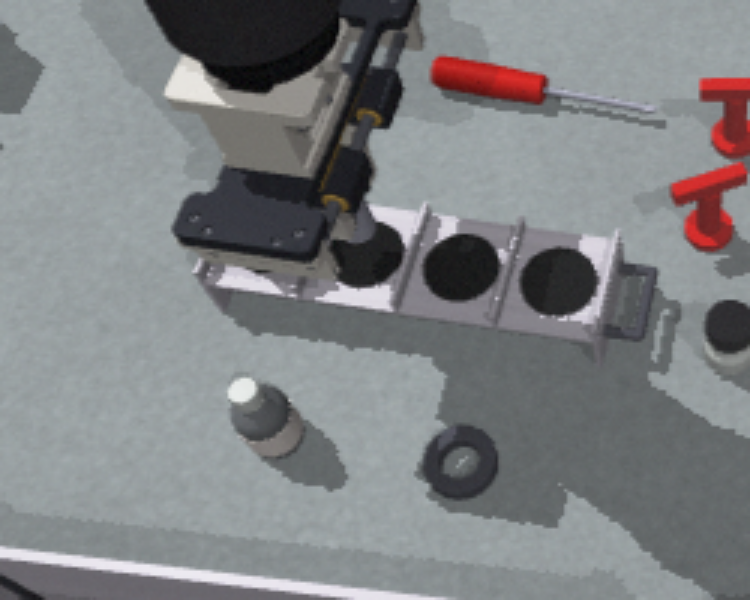

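The slim tool hangs over the second bay from the far end (crop 365,240). Lowering.

Request:
step_arm:
  motion:
    - [0.018, 0.002, -0.001, 0.01, 0]
    - [0.018, 0.002, -0.001, 0.018, 0]
    - [0.018, 0.002, -0.001, 0.023, 0]
    - [0.018, 0.002, -0.001, 0.026, 0]
    - [0.018, 0.002, -0.001, 0.028, 0]

```text
time_s: 17.77
tcp_pos: [0.5023, -0.2466, 0.0926]
eef_rot: [-180.0, -0.0, -92.9]
contact_force: [0.1, -0.0, -2.1]
gripper_width: 0.0237
```

Request:
step_arm:
  motion:
    - [0.018, 0, 0, 0.001, 0]
    - [0.018, 0, 0, 0.0015, 0]
    - [0.018, 0, 0, 0.0015, 0]

```text
time_s: 18.15
tcp_pos: [0.5023, -0.2465, 0.0911]
eef_rot: [-180.0, -0.0, -92.9]
contact_force: [0.1, -0.7, -1.9]
gripper_width: 0.0239
```

Request:
step_arm:
  motion:
    - [0.018, 0, 0, 0.0005, 0]
    - [0.018, 0, 0, 0.001, 0]
    - [0.018, 0, 0, 0.001, 0]

```text
time_s: 18.52
tcp_pos: [0.5023, -0.2465, 0.0905]
eef_rot: [-180.0, -0.0, -92.9]
contact_force: [-1.4, 1.3, 4.6]
gripper_width: 0.0235
```

Contact. Releasing and retracting.

Request:
step_arm:
  motion:
    - [0.03, 0, 0, 0, 0]
    - [0.045, 0, 0, 0, 0]
    - [0.07, 0, 0, 0, 0]
    - [0.0876, 0, 0, 0, 0]
    - [0.0876, 0, 0, 0, 0]

```text
time_s: 19.15
tcp_pos: [0.5023, -0.2465, 0.09]
eef_rot: [180.0, 0.0, -92.9]
contact_force: [0.6, -0.4, 0.3]
gripper_width: 0.0644
```

Request:
step_arm:
  motion:
    - [0.0876, 0, 0, 0, 0]
    - [0.0876, 0, 0, -0.02, 0]
    - [0.0876, 0, 0, -0.05, 0]
    - [0.0876, 0, 0, -0.09, 0]
    - [0.0876, 0, 0, -0.12, 0]

```text
time_s: 19.77
tcp_pos: [0.5025, -0.2466, 0.2118]
eef_rot: [-179.9, -0.0, -92.9]
contact_force: [0.2, 0.3, -0.2]
gripper_width: 0.0876
```

```bash
python3 go.py 0.4635,0.177,0.206,-118
python3 - <<'E'
from h import *
c=capture("scene");cv2.imwrite("pics/s6.png",cv2.resize(c["image"][120:320,80:330],None,fx=3,fy=3)[:,:,::-1])
E
```

```text
t 19.775 p [ 0.5025 -0.2466  0.2118] [-179.9   -0.   -92.9] w 0.0876 j [ -6.  11. -17.   0. -62.   3.]
0.4635,0.177,0.206,-118 -> [-0.4211  0.0601  0.0057] roll 0.439
```

View pics/s6.png

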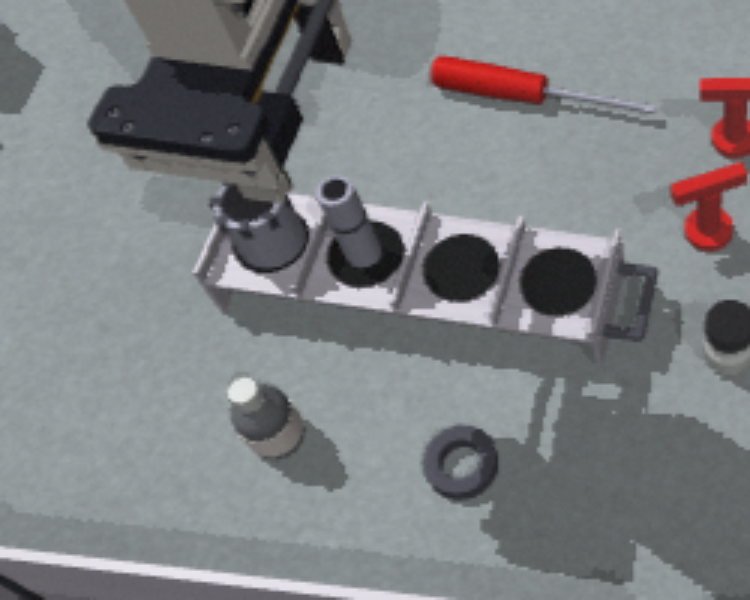

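Broad (265,235) and slim (355,230) both stand upright in their bays. Now the hex tool.

Request:
step_arm:
  motion:
    - [0.0876, -0.055, 0.008, 0, 0.08]
    - [0.0876, -0.11, 0.016, 0, 0.16]
    - [0.0876, -0.165, 0.024, 0, 0.24]
    - [0.0876, -0.22, 0.032, 0, 0.32]
    - [0.0876, -0.275, 0.039, 0, 0.4]

```text
time_s: 20.45
tcp_pos: [0.4766, 0.0318, 0.2102]
eef_rot: [-180.0, 0.0, -115.9]
contact_force: [2.3, -1.5, 0.7]
gripper_width: 0.0876
```

```bash
python3 go.py 0.4635,0.177,0.206,-118
cat > hexang.py <<'E'
from h import *
c=capture("wrist");I=c["image"];cv2.imwrite("pics/w3.png",I[:,:,::-1])
d=spotter.regions_of("wrist","tool_hex")
z=c["z_map"];v,u=np.mgrid[:400,:640]
x=(u-c["cx"])/c["fx"];y=(v-c["cy"])/c["fy"];rr=np.hypot(x,y)+1e-9
t=np.tan(rr)/rr
P=np.stack([x*t*z,y*t*z,z],-1)@c["pose"][:3,:3].T+c["pose"][:3,3]
for q in d:
    Q=P[q["mask"]&(z>0)];print(q["p"],q["mask"].sum())
    Q=Q[np.abs(Q[:,2]-.089)<.006]
    if len(Q)<30: continue
    H=cv2.convexHull(Q[:,:2].astype(np.float32))[:,0]
    print(cv2.minEnclosingCircle(H),Q.mean(0))
    w=[(round(float(np.ptp(Q[:,:2]@[np.cos(np.radians(a)),np.sin(np.radians(a))]))*1e3,1),a) for a in range(-90,90,5)]
    print(w)
E
python3 hexang.py
```

```text
t 20.45 p [0.4766 0.0318 0.2102] [-180.     0.  -115.9] w 0.0876 j [ 27.   3. -26.   0. -60. -53.]
0.4635,0.177,0.206,-118 -> [-0.1249  0.0753  0.0042] roll 0.036
0.63 808
((0.46281445026397705, 0.17538589239120483), 0.018145449459552765) [0.46129457 0.16951713 0.08888133]
[(27.1, -90), (28.0, -85), (29.2, -80), (30.2, -75), (31.1, -70), (31.8, -65), (32.4, -60), (32.8, -55), (32.9, -50), (32.8, -45), (32.4, -40), (31.8, -35), (31.6, -30), (32.2, -25), (33.5, -20), (34.5, -15), (35.3, -10), (35.8, -5), (36.1, 0), (36.0, 5), (35.7, 10), (35.1, 15), (34.4, 20), (33.4, 25), (32.1, 30), (31.5, 35), (31.2, 40), (30.7, 45), (30.0, 50), (29.0, 55), (27.8, 60), (26.4, 65), (25.2, 70), (26.0, 75), (26.6, 80), (26.9, 85)]
```

View pics/w3.png

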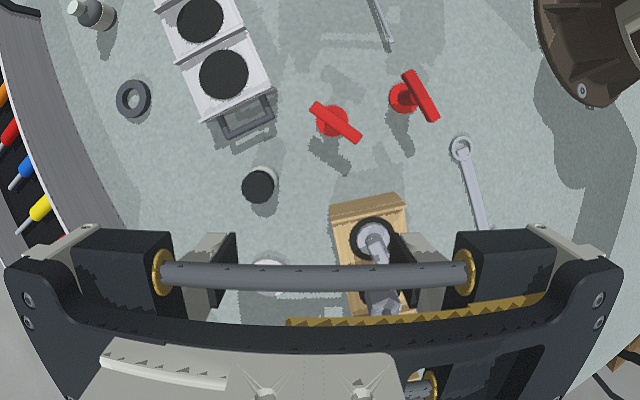

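The wrist view again puts the flats at about −30°, which agrees with the first estimate. Continuing to the hex tool.

Request:
step_arm:
  motion:
    - [0.0876, -0.045, 0.027, 0, 0.02]
    - [0.0876, -0.09, 0.054, 0, 0.05]
    - [0.0876, -0.125, 0.075, 0, 0.05]
    - [0.0876, -0.125, 0.075, 0.025, 0.05]
    - [0.0876, -0.125, 0.075, 0.055, 0.05]

```text
time_s: 21.18
tcp_pos: [0.4641, 0.1759, 0.1547]
eef_rot: [-180.0, 0.1, -118.6]
contact_force: [-1.1, 0.4, 0.9]
gripper_width: 0.0874
```

```bash
python3 go.py 0.4635,0.177,0.081,-118.8
python3 - <<'E'
from h import *
c=capture("scene");cv2.imwrite("pics/s7.png",cv2.resize(c["image"][120:320,300:550],None,fx=3,fy=3)[:,:,::-1])
E
```

```text
t 21.175 p [0.4641 0.1759 0.1547] [-1.800e+02  1.000e-01 -1.186e+02] w 0.0874 j [ 43.   8. -29.   0. -53. -72.]
0.4635,0.177,0.081,-118.8 -> [-0.0005  0.0011  0.0737] roll 0.004
```

View pics/s7.png

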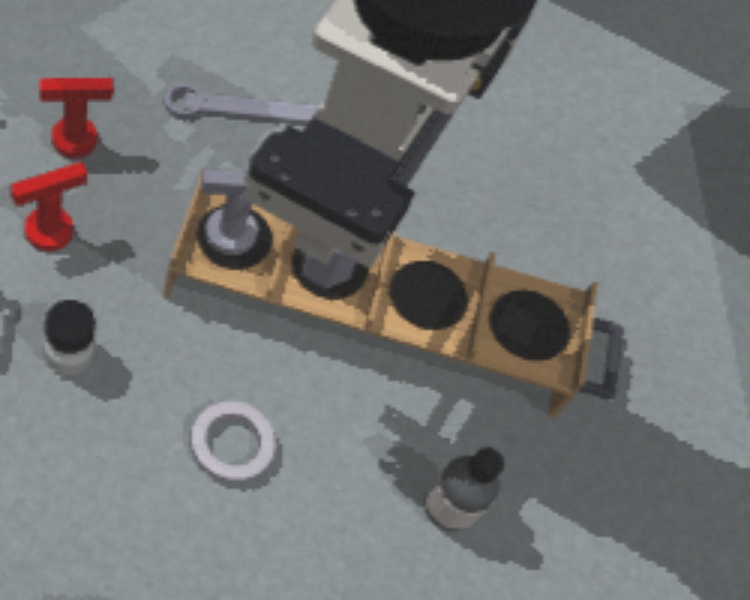

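Request:
step_arm:
  motion:
    - [0.0876, 0, 0.001, 0.02, 0]
    - [0.0876, 0, 0.001, 0.04, 0]
    - [0.0876, 0, 0.001, 0.06, 0]
    - [0.0876, 0, 0.001, 0.0735, 0]
    - [0.0876, 0, 0.001, 0.0735, 0]

```text
time_s: 21.85
tcp_pos: [0.4627, 0.1752, 0.081]
eef_rot: [180.0, -0.1, -118.7]
contact_force: [0.1, -0.2, 0.3]
gripper_width: 0.0874
```

Request:
step_arm:
  motion:
    - [0.06, 0, 0, 0, 0]
    - [0.04, 0, 0, 0, 0]
    - [0.026, 0, 0, 0, 0]
    - [0.026, 0, 0, 0, 0]
    - [0.026, 0, 0, 0, 0]

```text
time_s: 22.48
tcp_pos: [0.463, 0.1758, 0.0817]
eef_rot: [-180.0, 0.0, -118.6]
contact_force: [0.7, -0.2, -0.1]
gripper_width: 0.043
```

Request:
step_arm:
  motion:
    - [0.026, 0, 0, 0, 0]
    - [0.026, 0, 0, 0, 0]
    - [0.026, 0, 0, 0, 0]

```text
time_s: 22.85
tcp_pos: [0.4629, 0.1758, 0.0815]
eef_rot: [180.0, -0.0, -118.6]
contact_force: [-0.9, 0.7, 1.0]
gripper_width: 0.0321
```

Request:
step_arm:
  motion:
    - [0.026, 0, 0, 0, 0]
    - [0.026, 0, 0, -0.01, 0]
    - [0.026, 0, 0, -0.04, 0]
    - [0.026, 0, 0, -0.08, 0]
    - [0.026, 0, 0, -0.12, 0]

```text
time_s: 23.48
tcp_pos: [0.4627, 0.1755, 0.2031]
eef_rot: [180.0, -0.0, -118.6]
contact_force: [0.3, 1.1, -1.7]
gripper_width: 0.032
```

```bash
python3 go.py 0.5045,-0.178,0.202,-92.8
```

```text
t 23.475 p [0.4627 0.1755 0.2031] [ 180.    -0.  -118.6] w 0.032 j [ 44.   5. -25.  -0. -59. -72.]
0.5045,-0.178,0.202,-92.8 -> [ 0.2901 -0.2062  0.0012] roll -0.451
```

Request:
step_arm:
  motion:
    - [0.026, 0.025, -0.018, 0, -0.03]
    - [0.026, 0.065, -0.046, 0, -0.1]
    - [0.026, 0.11, -0.078, 0, -0.2]
    - [0.026, 0.155, -0.11, 0, -0.3]
    - [0.026, 0.2, -0.142, 0, -0.4]

```text
time_s: 24.1
tcp_pos: [0.4915, -0.0695, 0.2022]
eef_rot: [-180.0, 0.0, -95.5]
contact_force: [0.9, 0.7, -2.6]
gripper_width: 0.0319
```

```bash
python3 go.py 0.5045,-0.178,0.202,-92.8
```

```text
t 24.1 p [ 0.4915 -0.0695  0.2022] [-180.     0.   -95.5] w 0.0319 j [ 15.   6. -25.  -0. -59. -20.]
0.5045,-0.178,0.202,-92.8 -> [ 0.1067 -0.0234  0.0002] roll -0.047
```

Request:
step_arm:
  motion:
    - [0.026, 0.045, -0.01, 0, -0.047]
    - [0.026, 0.085, -0.018, 0, -0.047]
    - [0.026, 0.1067, -0.0234, 0.01, -0.047]
    - [0.026, 0.1067, -0.0234, 0.04, -0.047]
    - [0.026, 0.1067, -0.0234, 0.07, -0.047]

```text
time_s: 24.72
tcp_pos: [0.5042, -0.1769, 0.1313]
eef_rot: [-180.0, 0.0, -93.1]
contact_force: [0.2, 0.2, -2.6]
gripper_width: 0.032
```

```bash
python3 go.py 0.5045,-0.178,0.0815,-92.8
python3 - <<'E'
from h import *
c=capture("scene");cv2.imwrite("pics/s8.png",cv2.resize(c["image"][120:320,80:330],None,fx=3,fy=3)[:,:,::-1])
E
```

```text
t 24.725 p [ 0.5042 -0.1769  0.1313] [-180.     0.   -93.1] w 0.032 j [  2.  13. -26.  -0. -51.  -5.]
0.5045,-0.178,0.0815,-92.8 -> [ 0.0011 -0.0004  0.0498] roll -0.005
```

View pics/s8.png

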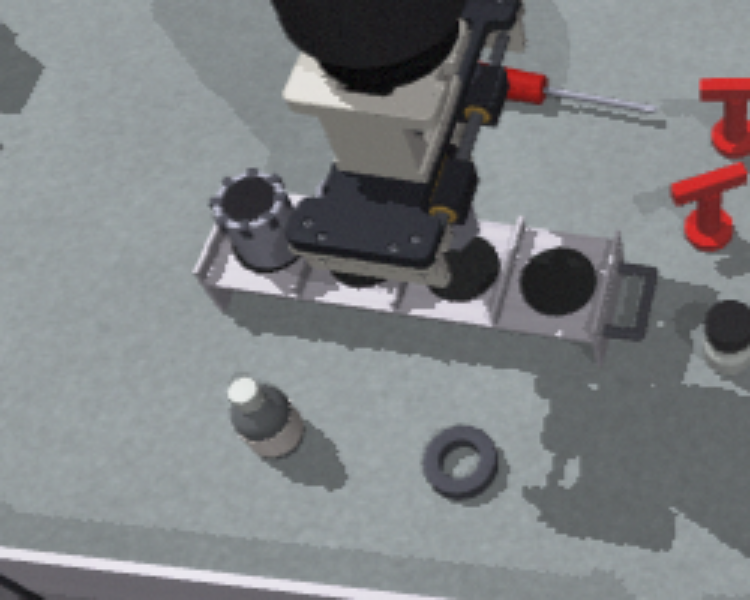

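The hex tool hangs over the third bay. Lowering it; the gripper body stays above the slim tool's top.

Request:
step_arm:
  motion:
    - [0.026, 0.001, 0, 0.015, 0]
    - [0.026, 0.001, 0, 0.03, 0]
    - [0.026, 0.001, 0, 0.04, 0]
    - [0.026, 0.001, 0, 0.046, 0]
    - [0.026, 0.001, 0, 0.048, 0]

```text
time_s: 25.4
tcp_pos: [0.5044, -0.1773, 0.0834]
eef_rot: [180.0, -0.0, -93.0]
contact_force: [-0.5, -0.2, -2.0]
gripper_width: 0.0319
```

Request:
step_arm:
  motion:
    - [0.026, 0, 0, 0.001, 0]
    - [0.026, 0, 0, 0.002, 0]
    - [0.026, 0, 0, 0.002, 0]

```text
time_s: 25.78
tcp_pos: [0.5044, -0.1774, 0.0818]
eef_rot: [-180.0, 0.0, -93.0]
contact_force: [0.8, -0.5, -1.8]
gripper_width: 0.032
```

Request:
step_arm:
  motion:
    - [0.026, 0, 0, 0.0005, 0]
    - [0.026, 0, 0, 0.001, 0]
    - [0.026, 0, 0, 0.001, 0]

```text
time_s: 26.15
tcp_pos: [0.5045, -0.1774, 0.0816]
eef_rot: [-180.0, -0.0, -93.0]
contact_force: [-2.4, 2.3, 8.7]
gripper_width: 0.0318
```

Request:
step_arm:
  motion:
    - [0.038, 0, 0, 0, 0]
    - [0.05, 0, 0, 0, 0]
    - [0.075, 0, 0, 0, 0]
    - [0.0876, 0, 0, 0, 0]
    - [0.0876, 0, 0, 0, 0]

```text
time_s: 26.78
tcp_pos: [0.5043, -0.1774, 0.0805]
eef_rot: [180.0, -0.0, -93.0]
contact_force: [-0.3, 0.8, -0.3]
gripper_width: 0.0727
```

Request:
step_arm:
  motion:
    - [0.0876, 0, 0, 0, 0]
    - [0.0876, 0, 0, -0.02, 0]
    - [0.0876, 0, 0, -0.05, 0]
    - [0.0876, 0, 0, -0.09, 0]
    - [0.0876, 0, 0, -0.125, 0]

```text
time_s: 27.4
tcp_pos: [0.5043, -0.1774, 0.207]
eef_rot: [-180.0, -0.0, -93.0]
contact_force: [0.4, 0.6, -0.2]
gripper_width: 0.0875
```

```bash
python3 go.py 0.445,0.111,0.205,-87.5
python3 - <<'E'
from h import *
c=capture("scene");cv2.imwrite("pics/s9.png",cv2.resize(c["image"][120:320,130:400],None,fx=2.8,fy=2.8)[:,:,::-1])
E
```

```text
t 27.4 p [ 0.5043 -0.1774  0.207 ] [-180.   -0.  -93.] w 0.0875 j [  2.   9. -20.   0. -61.  -5.]
0.445,0.111,0.205,-87.5 -> [-0.2848  0.0745  0.002 ] roll -0.097
```

View pics/s9.png

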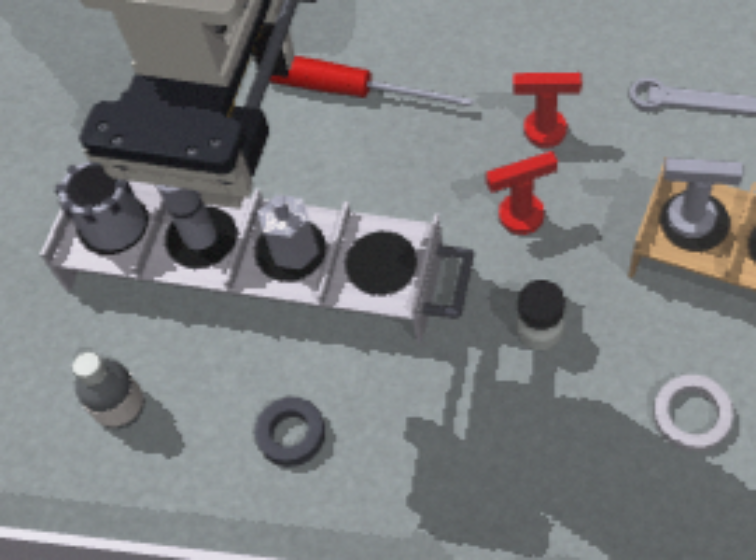

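All three stand in their bays. Now the steel tee in the wooden rack; the red ones stay put.

Request:
step_arm:
  motion:
    - [0.0876, -0.055, 0.014, 0, -0.02]
    - [0.0876, -0.11, 0.029, 0, -0.05]
    - [0.0876, -0.165, 0.043, 0, -0.097]
    - [0.0876, -0.22, 0.058, 0, -0.097]
    - [0.0876, -0.265, 0.069, 0, -0.097]

```text
time_s: 28.08
tcp_pos: [0.4487, 0.0928, 0.2057]
eef_rot: [-180.0, 0.0, -87.4]
contact_force: [1.8, 0.1, -0.3]
gripper_width: 0.0871
```

Request:
step_arm:
  motion:
    - [0.0876, -0.02, 0.0035, 0, 0]
    - [0.0876, -0.02, 0.0035, 0, 0]
    - [0.0876, -0.02, 0.0035, 0.02, 0]
    - [0.0876, -0.02, 0.0035, 0.045, 0]

```text
time_s: 28.58
tcp_pos: [0.4454, 0.1103, 0.1604]
eef_rot: [-179.9, 0.0, -87.5]
contact_force: [1.1, -1.0, -0.6]
gripper_width: 0.0874
```

```bash
python3 go.py 0.445,0.111,0.093,-87.5
python3 - <<'E'
from h import *
c=capture("scene");cv2.imwrite("pics/s10.png",cv2.resize(c["image"][120:320,270:520],None,fx=3,fy=3)[:,:,::-1])
E
```

```text
t 28.575 p [0.4454 0.1103 0.1604] [-179.9    0.   -87.5] w 0.0874 j [ 39.   4. -33.   0. -53. -36.]
0.445,0.111,0.093,-87.5 -> [-0.0006  0.0005  0.0674] roll -0.0
```

View pics/s10.png

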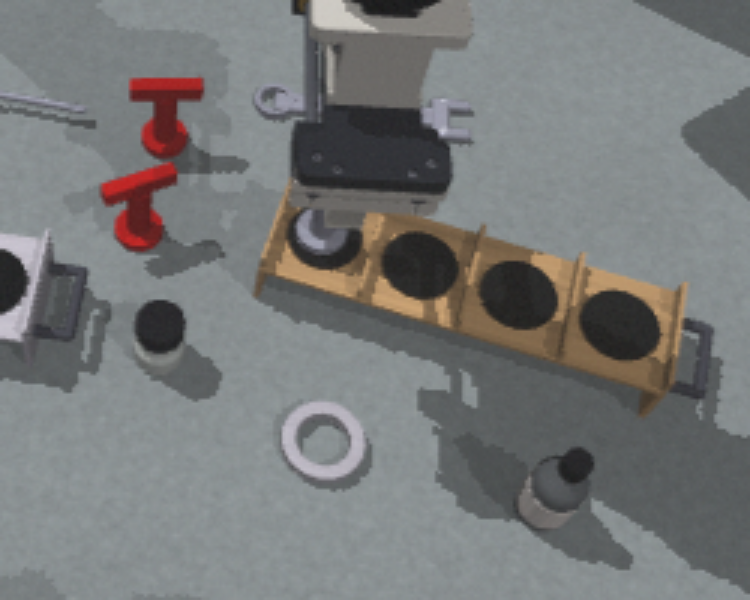

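Request:
step_arm:
  motion:
    - [0.0876, 0, 0.0005, 0.02, 0]
    - [0.0876, 0, 0.0005, 0.04, 0]
    - [0.0876, 0, 0.0005, 0.055, 0]
    - [0.0876, 0, 0.0005, 0.067, 0]
    - [0.0876, 0, 0.0005, 0.067, 0]

```text
time_s: 29.25
tcp_pos: [0.4443, 0.1101, 0.0931]
eef_rot: [179.9, -0.1, -87.5]
contact_force: [-1.0, -0.1, -1.1]
gripper_width: 0.0877
```

Request:
step_arm:
  motion:
    - [0.06, 0, 0, 0, 0]
    - [0.035, 0, 0, 0, 0]
    - [0.02, 0, 0, 0, 0]
    - [0.008, 0, 0, 0, 0]
    - [0.008, 0, 0, 0, 0]

```text
time_s: 29.88
tcp_pos: [0.4446, 0.1108, 0.0937]
eef_rot: [-180.0, 0.0, -87.5]
contact_force: [0.6, 0.1, -0.1]
gripper_width: 0.0435
```

Request:
step_arm:
  motion:
    - [0.008, 0, 0, 0, 0]
    - [0.008, 0, 0, 0, 0]
    - [0.008, 0, 0, 0, 0]
    - [0.008, 0, 0, 0, 0]

```text
time_s: 30.38
tcp_pos: [0.4446, 0.1108, 0.0936]
eef_rot: [180.0, 0.0, -87.5]
contact_force: [0.3, -0.6, -0.9]
gripper_width: 0.0173
```

Request:
step_arm:
  motion:
    - [0.008, 0, 0, 0, 0]
    - [0.008, 0, 0, -0.01, 0]
    - [0.008, 0, 0, -0.04, 0]
    - [0.008, 0, 0, -0.08, 0]
    - [0.008, 0, 0, -0.12, 0]

```text
time_s: 31.0
tcp_pos: [0.4442, 0.1105, 0.2152]
eef_rot: [180.0, -0.0, -87.5]
contact_force: [1.5, 1.2, -2.7]
gripper_width: 0.0172
```

```bash
python3 go.py 0.508,-0.111,0.214,-92.8
python3 - <<'E'
from h import *
c=capture("scene");cv2.imwrite("pics/s11.png",cv2.resize(c["image"][80:280,270:520],None,fx=3,fy=3)[:,:,::-1])
E
```

```text
t 31.0 p [0.4442 0.1105 0.2152] [180.   -0.  -87.5] w 0.0172 j [ 39.   1. -28.  -0. -61. -36.]
0.508,-0.111,0.214,-92.8 -> [ 0.2241 -0.054   0.0012] roll 0.093
```

View pics/s11.png

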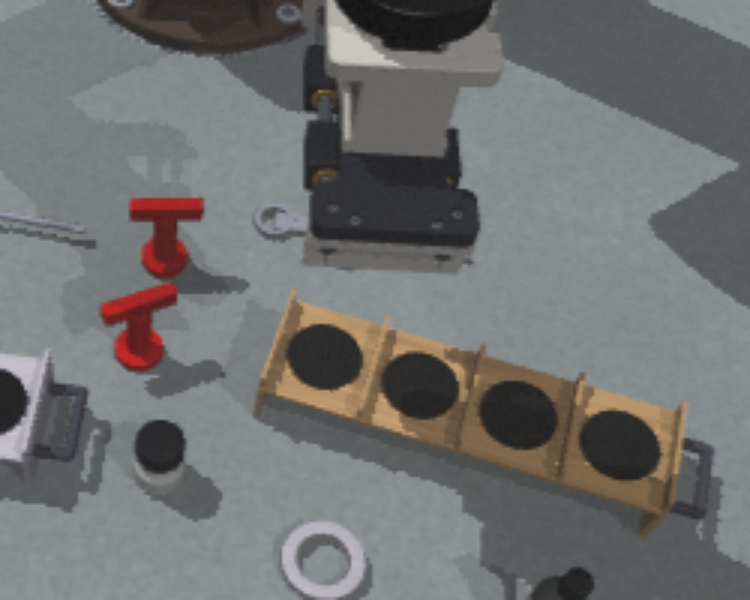

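The wooden rack is empty. Transferring the tee.

Request:
step_arm:
  motion:
    - [0.008, 0.025, -0.006, 0, 0.02]
    - [0.008, 0.07, -0.017, 0, 0.05]
    - [0.008, 0.12, -0.029, 0, 0.093]
    - [0.008, 0.17, -0.041, 0, 0.093]
    - [0.008, 0.21, -0.0505, 0, 0.093]

```text
time_s: 31.68
tcp_pos: [0.5043, -0.0987, 0.2138]
eef_rot: [-180.0, 0.0, -92.8]
contact_force: [0.5, 0.7, -2.2]
gripper_width: 0.0177
```

Request:
step_arm:
  motion:
    - [0.008, 0.0142, -0.0048, 0, 0]
    - [0.008, 0.0142, -0.0048, 0.01, 0]
    - [0.008, 0.0142, -0.0048, 0.035, 0]
    - [0.008, 0.0142, -0.0048, 0.065, 0]
    - [0.008, 0.0142, -0.0048, 0.08, 0]

```text
time_s: 32.3
tcp_pos: [0.5071, -0.1103, 0.1319]
eef_rot: [179.9, -0.0, -92.8]
contact_force: [-0.3, -1.3, -1.5]
gripper_width: 0.0174
```

```bash
python3 go.py 0.508,-0.111,0.0936,-92.8
python3 - <<'E'
from h import *
c=capture("scene");cv2.imwrite("pics/s12.png",cv2.resize(c["image"][120:320,130:380],None,fx=3,fy=3)[:,:,::-1])
E
```

```text
t 32.3 p [ 0.5071 -0.1103  0.1319] [179.9  -0.  -92.8] w 0.0174 j [  9.  12. -28.  -0. -50. -12.]
0.508,-0.111,0.0936,-92.8 -> [ 0.0007 -0.001   0.0383] roll 0.001
```

View pics/s12.png

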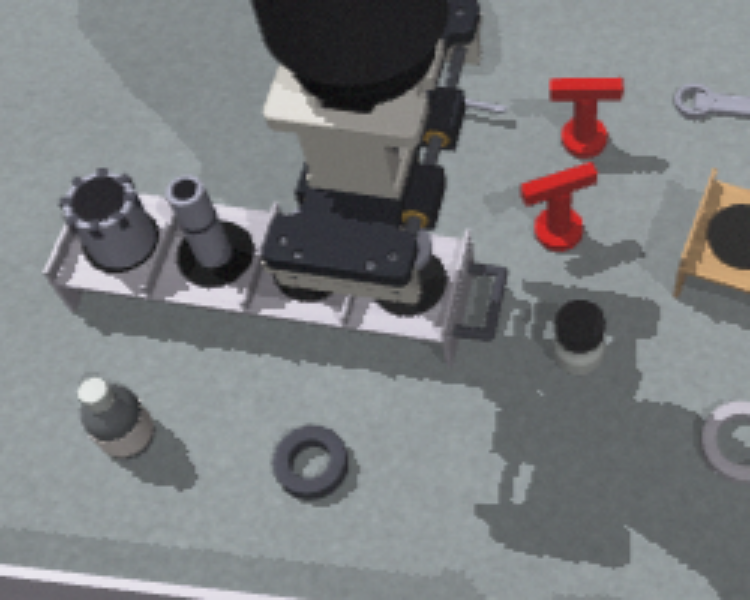

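Request:
step_arm:
  motion:
    - [0.008, 0.001, -0.001, 0.012, 0]
    - [0.008, 0.001, -0.001, 0.022, 0]
    - [0.008, 0.001, -0.001, 0.03, 0]
    - [0.008, 0.001, -0.001, 0.035, 0]
    - [0.008, 0.001, -0.001, 0.037, 0]

```text
time_s: 32.98
tcp_pos: [0.5093, -0.1124, 0.0964]
eef_rot: [180.0, -0.0, -92.8]
contact_force: [0.5, 0.1, -1.5]
gripper_width: 0.0171
```

Request:
step_arm:
  motion:
    - [0.008, 0, 0, 0.001, 0]
    - [0.008, 0, 0, 0.0015, 0]
    - [0.008, 0, 0, 0.0015, 0]

```text
time_s: 33.35
tcp_pos: [0.5094, -0.1123, 0.0952]
eef_rot: [-180.0, 0.0, -92.8]
contact_force: [-0.2, 0.5, -2.1]
gripper_width: 0.0175
```

Request:
step_arm:
  motion:
    - [0.008, 0, 0, 0.001, 0]
    - [0.008, 0, 0, 0.0015, 0]
    - [0.008, 0, 0, 0.0015, 0]

```text
time_s: 33.72
tcp_pos: [0.5093, -0.1123, 0.0936]
eef_rot: [-180.0, -0.0, -92.8]
contact_force: [0.3, 0.5, -2.0]
gripper_width: 0.0174
```

Request:
step_arm:
  motion:
    - [0.008, 0, 0, 0.0005, 0]
    - [0.008, 0, 0, 0.001, 0]
    - [0.008, 0, 0, 0.001, 0]

```text
time_s: 34.1
tcp_pos: [0.5094, -0.1123, 0.0935]
eef_rot: [-180.0, -0.0, -92.8]
contact_force: [-4.1, 1.4, 8.9]
gripper_width: 0.0174
```

Contact. Releasing, then going up and away.

Request:
step_arm:
  motion:
    - [0.025, 0, 0, 0, 0]
    - [0.04, 0, 0, 0, 0]
    - [0.07, 0, 0, 0, 0]
    - [0.0876, 0, 0, 0, 0]
    - [0.0876, 0, 0, 0, 0]

```text
time_s: 34.72
tcp_pos: [0.5093, -0.1123, 0.0925]
eef_rot: [180.0, -0.0, -92.8]
contact_force: [-0.5, -0.2, 0.2]
gripper_width: 0.059
```

Request:
step_arm:
  motion:
    - [0.0876, 0, 0, 0, 0]
    - [0.0876, 0, 0, 0, 0]
    - [0.0876, 0, 0, -0.03, 0]
    - [0.0876, 0, 0, -0.08, 0]
    - [0.0876, 0, 0, -0.13, 0]

```text
time_s: 35.35
tcp_pos: [0.509, -0.1123, 0.2239]
eef_rot: [180.0, -0.0, -92.8]
contact_force: [0.9, -0.3, -0.9]
gripper_width: 0.0879
```

Request:
step_arm:
  motion:
    - [0.0876, -0.05, 0, -0.01, 0]
    - [0.0876, -0.1, 0, -0.01, 0]
    - [0.0876, -0.15, 0, -0.01, 0]
    - [0.0876, -0.2, 0, -0.01, 0]
    - [0.0876, -0.24, 0, -0.01, 0]

```text
time_s: 35.98
tcp_pos: [0.5209, 0.1293, 0.2327]
eef_rot: [-180.0, 0.0, -92.8]
contact_force: [-0.2, -0.7, -0.1]
gripper_width: 0.0877
```

Run:
```python
from h import *
s=r.get_state();print(s["time_s"],s["tcp_pos"])
B={"tool_broad":(0.4982,-0.3138),"tool_slim":(0.5015,-0.2463),"tool_hex":(0.5048,-0.1785),"tool_tee":(0.508,-0.1108)}
for cam in("scene","top"):
    c=capture(cam);P=cloud(c)
    cv2.imwrite(f"pics/f_{cam}.png",cv2.resize(c["image"][100:300,120:370] if cam=="scene" else c["image"][100:300,310:560],None,fx=3,fy=3)[:,:,::-1])
    for l in B:
        print(cam,l,[(d["p"],d["location"]) for d in spotter.tip_of(cam,l)][:2])
        for d in spotter.regions_of(cam,l):
            Q=P[d["mask"]];Q=Q[np.isfinite(Q[:,2])];Q=Q[np.hypot(*(Q[:,:2]-B[l]).T)<.05]
            if len(Q)<30: continue
            zt=np.percentile(Q[:,2],97);T=Q[Q[:,2]>zt-.006]
            rc=cv2.minAreaRect(T[:,:2].astype(np.float32));print("  top",zt.round(3),np.round(rc[0],4),np.round(np.array(rc[0])-B[l],4));break
```

```text
35.975 [0.52090058 0.12931269 0.23270172]
scene tool_broad [(0.67, [0.497, -0.3112, 0.0433])]
  top 0.097 [ 0.5015 -0.312 ] [0.0033 0.0018]
scene tool_slim [(0.65, [0.4987, -0.2472, 0.0457])]
  top 0.122 [ 0.5026 -0.2482] [ 0.0011 -0.0019]
scene tool_hex [(0.84, [0.5047, -0.1724, 0.0447])]
  top 0.106 [ 0.5055 -0.1765] [0.0007 0.002 ]
scene tool_tee [(0.98, [0.5091, -0.1151, 0.0465]), (0.84, [0.4275, -0.0178, -0.001])]
  top 0.113 [ 0.511  -0.1118] [ 0.003 -0.001]
top tool_broad [(0.58, [0.4975, -0.3116, 0.0418])]
  top 0.098 [ 0.4997 -0.3093] [0.0015 0.0045]
top tool_slim [(0.76, [0.4987, -0.2475, 0.0433])]
  top 0.123 [ 0.5011 -0.2435] [-0.0004  0.0028]
top tool_hex [(0.53, [0.5034, -0.173, 0.043])]
  top 0.107 [ 0.5039 -0.1736] [-0.0009  0.0049]
top tool_tee [(0.78, [0.5076, -0.1146, 0.0419]), (0.7, [0.4295, -0.0184, 0.0008])]
  top 0.114 [ 0.5089 -0.1094] [0.0009 0.0014]
```

View pics/f_scene.png

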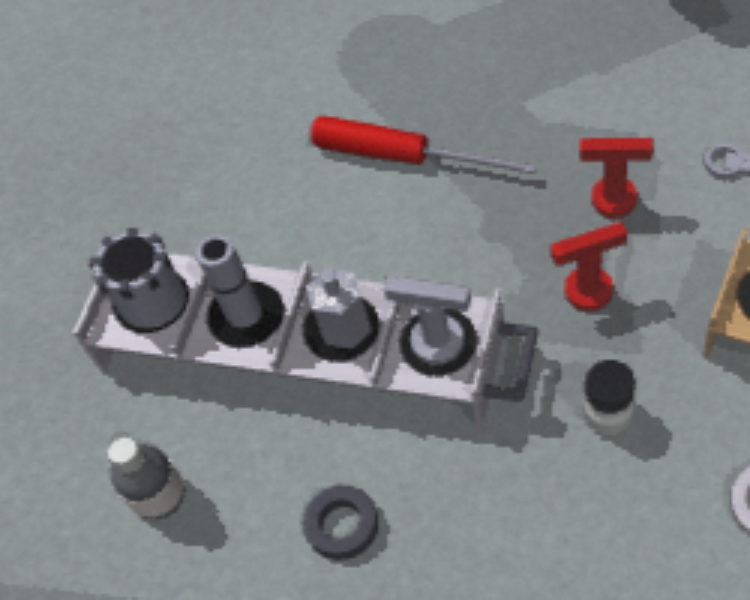

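View pics/f_top.png

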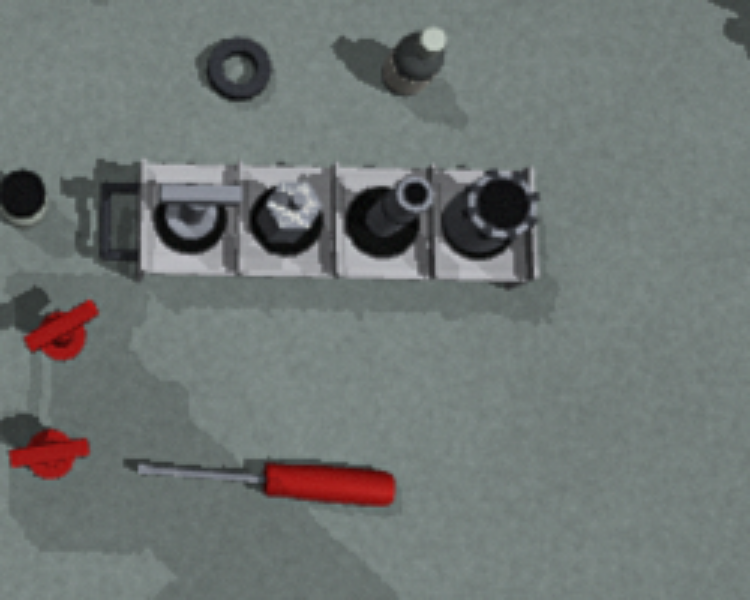

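All four tools stand upright in reverse order, within about 5 mm of their bay centres. The red tees haven't been touched and the arm is clear.

```bash
python3 -c "
from plant import workorder
print(workorder.close_job())"
```

```text
the job is handed in; nothing more can be done
None
```

All four hub tools are now in the aluminium rack in reverse order. From the far end toward the loop they stand broad, slim, hex, tee. Each was set down until contact was felt (about 5–9 N), then released, and the job was handed in at about 36 s of the 112 s allowed.

In the last check, both fixed cameras showed every tool upright on its pad. By depth, each was within about 5 mm of its bay centre. The trained networks' origin estimates mostly agreed; the largest differences were about 6 mm along the row for hex and 4 mm for tee, still well inside the 14 mm limit. No check failed. The red tees were not touched, and the gripper was open and clear of everything.

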